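# Switch the sorting gate to the pass tray and feed the waiting balls

## Robot

A 7-joint arm with a two-finger parallel gripper is mounted at the origin on the work surface. World frame = base frame: x ahead of the robot, y to its left, z up, the work surface at z = 0. Lengths are in m, angles in degrees, forces in N, time in s.
With the tool pointing down it reaches from about 0.425 to 0.95 m from the base axis. Payload 4.7 kg.
Tool frame: the origin (TCP) lies at the very end of the fingers, on their centre line; the grasp point (between the pads) lies 19 mm behind it; z points along the fingers, y is the direction in which the jaws open and shut (so a half turn about z gives the same grasp; the last joint's range is limited). The gripper opens to 87 mm and grips with 3 to 60 N. Pads are 19 mm wide; open, the fingers measure 117 mm over their backs; the gripper's body (75 mm by 190 mm) begins 51 mm behind the grasp point.
Start: joints at [-70.239, 26.849, -2.785, 87.806, 1.381, 65.374, -4.715], TCP at [0.246, 0.628, 0.223] pointing down, gripper open.
Joint ranges: [-148.3, 148.3], [-19.14, 114.17], [-79.39, 73.82], [5.75, 140.21], [-59.74, 239.74], [12.07, 113.84], [-152.46, 152.46]. Speed limits (degrees/s): [147.25, 147.25, 180, 180, 180, 180, 180].

## Interface

Orientations are given as a 3x3 rotation matrix whose columns are the frame's x, y, z axes.
In Python, from rig import robot gives the robot as it stands. Calls block until the motion is done:
- robot.movep(position, orientation): joint-space move of the TCP to a pose.
- robot.move_linear(position, ori=None, speed=0.15, max_force=None): straight line of the TCP; ori=None keeps the orientation; speed is the mean speed in m/s. With max_force (N) it stops when the force on the tool has changed by that much, and returns True; else False.
- robot.move_joints(angles): joint-space move.
- robot.open() and robot.grasp(grasp_force=None): open the fingers fully, or close them until they stop; grasp_force is the grip in N (None keeps the last).
- robot.wait(seconds).
- robot.inverse_kinematics(position, orientation): joint angles nearest the present ones, or None.
- robot.read_state(): the state.
- robot.grab_frame(name): name is "side" or "top" or "wrist"; returns a dict with "img" (420x560x3 uint8, red, green, blue), "mtx" (3x3 intrinsics, pixels), "dist_coeffs" ([k1, k2, p1, p2, k3] as OpenCV has them; the pictures are not rectified), "rvec" (rotation vector, rad) and "tvec" (3), from world to camera coordinates, as OpenCV has them. Camera axes: x right, y down, z forward; pixel columns grow to the right and rows downward; lengths in m; the calibration is good to about 2 mm. A picture is of the moment at which its call begins. There is no depth.
A pose or a line that the arm cannot do raises robot.IKError and nothing moves.
- robot.job_done(): hands the job in, once; it reports no verdict.
The state is a dict: "clock": time; "joint_pos": joint angles; "joint_velocities": joint speeds; "joint_efforts": joint torques, N m; "position": TCP position; "orientation": TCP orientation; "ft_force": force on the tool from outside, world axes, zero at the start; "ft_torque": the same for the moment, N m; "finger_gap": finger opening in m.
Only numpy, scipy, OpenCV 4.12 (cv2) and the standard library are available. Lean on these libraries where they do the work, as an engineer would, in place of code of your own. Each camera call takes 0.05 s, during which the arm holds its last target.

## Task

The seesaw gate of the ball sorter is tipped towards the red reject tray, but the four steel balls waiting in the feed track have passed their test. Press down the raised yellow tab with a fingertip so that the gate rocks over its pivot and tips to the green tray, then push the blue plate of the feed slide inwards as far as it goes, so that all four balls roll down into the green tray. Let the balls roll by themselves, never touching them, and leave the trays and the other things on the bench where they are.

Things in the scene. Friction and masses are not known exactly. Their poses are not given: they have to be found in the camera images.
- sorter: Bench ball sorter, fixed: red base plate 270 x 244 x 12 mm (x -80 to 190, y -122 to 122 mm). Origin on the table below the middle of the gate's pivot; x runs level from the gate to the feed track behind it, y points to the green tray, z up. No part is higher than 165 mm. White spouts at y +-80 to +-152 mm, under 95 mm high, lead from the gate's ends to the trays
- pivot (a point): middle of the gate's pivot shaft (along sorter x), 90 mm above the table. The white gate trough lies across it, 180 mm long along sorter y, 38 mm wide. A steel weight, 30 mm across, sits on the gate above the pivot at sorter x -20 to -62 mm, up to 57 mm above the shaft
- gate (a joint): seesaw gate angle, rad: -0.26 = red tray's end low, at its stop (start, within 0.04); 0 = level; +0.26 = green tray's end low, at its other stop. The weight makes it over-centre: about 0.5 N on a tab starts it; once past level it falls to the other stop by itself and stays
- tab_green (a point): centre of the top face of the gate's yellow finger tab at the green end: 36 mm along sorter x, 40 mm along the trough, 4 mm thick; in the gate's frame 35 mm in front of (-x), 70 mm beside (+y) and 30 mm above the shaft. Raised at the start, 137 mm above the table; 120 mm with the gate level, 101 mm tipped to green; moves 15 mm outwards (+y) on its way down. Free space below
- tab_red (a point): the same tab at the red tray's end (sorter -y); low at the start
- track_low (a point): middle of the floor of the white feed track at its low end by the gate, sorter x 20 mm, 108 mm above the table. The track is 34 mm wide, open on top, walls 24 mm high; it rises at 10 degrees along sorter +x at y = 0 up to x 186 mm, wall tops 132 mm high at the gate and 163 mm at the back
- feed_slide (a joint): travel of the feed slide, m: 0 = closed (start, within 0.003), 0.036 = fully open, at its stop. A dark upright steel blade with a window, across the feed track at sorter x 70 mm, sliding along sorter +y. About 1.5 N moves it, plus 4 N per m/s; it stays where it is left. Balls pass from about 0.030
- slide_plate (a point): middle of the outer face (facing sorter -y) of the feed slide's upright blue push plate: 32 mm along sorter x, 6 mm thick, 42 mm high (this point at mid-height), 130 mm above the table. At sorter x 70 mm, y -82 mm when closed; pushed inwards (+y) it ends at y -46 mm. Free space outside it and below it down to the base plate
- tray_green: green open tray 130 (its x) x 110 (its y) x 40 mm high, walls 4 mm, 0.5 kg, loose on the table under the sorter's +y spout, its origin under its centre, about 190 mm from the pivot along sorter +y; empty at the start
- tray_red: red open tray, the same size, under the -y spout; two rejected balls lie in it
- ball1: passed dark grey steel ball 1 of 4, diameter 20 mm, 33 g, origin at its centre; waits in the feed track behind the closed slide (lowest, against the blade)
- ball2: passed dark grey steel ball 2 of 4, diameter 20 mm, 33 g, origin at its centre; waits in the feed track behind the closed slide (in a row up the track)
- ball3: passed dark grey steel ball 3 of 4, diameter 20 mm, 33 g, origin at its centre; waits in the feed track behind the closed slide (in a row up the track)
- ball4: passed dark grey steel ball 4 of 4, diameter 20 mm, 33 g, origin at its centre; waits in the feed track behind the closed slide (in a row up the track)
- reject1: rejected dark grey steel ball, diameter 20 mm, origin at its centre, lying in the red tray; stays there
- reject2: rejected dark grey steel ball, diameter 20 mm, origin at its centre, lying in the red tray; stays there
- bottle: blue plastic bottle, 52 mm across, 115 mm tall, right side of the bench; bystander, origin under its centre
- puck: white ceramic sample holder 64 mm across, 28 mm high, on the table behind the green tray; bystander, origin under its centre
- screwdriver: screwdriver 170 mm long lying across in front of the sorter (sorter x about -140 mm); bystander, lower than 35 mm
- stop_screw: spare stop screw standing on its yellow ring (29 mm across, 71 mm tall), left side of the bench; bystander
- ring_gauge: steel ring gauge, 56 mm across, 14 mm high, on the table behind the red tray; bystander
- beaker: clear plastic beaker, 66 mm across, 80 mm tall, right side of the bench; bystander
Not all that is in view belongs to the job. Of the things that look like the tray_red, take the one that is farthest to the robot's right at the start.

How it is judged:
By the outcome, as a careful person would: the job done as asked, in the order asked, and still so for the second after the job is handed in, with the robot touching nothing.
It also fails if it takes over 40 s, if anything falls off the work surface, if the arm or the gripper's body presses on something with over 40 N, if the wrist force passes 120 N, or if a joint passes its speed limit or range.

## Working session

There is one attempt and no reset: what is moved stays moved. The work goes in short steps, each a Python script; the robot and the scene stay as the last script left them, time stands still between calls to the robot, and variables do not carry over. Pictures are saved under pics/ and viewed, and the job is handed in when it is done.

```bash
ls; mkdir -p pics; python3 - <<'E'
from rig import robot
import cv2,pickle
for n in ["side","top","wrist"]:
    f=robot.grab_frame(n); pickle.dump(f,open(f"pics/{n}0.pkl","wb"))
    cv2.imwrite(f"pics/{n}0.png",f["img"][:,:,::-1])
s=robot.read_state();print(s["clock"],s["position"],s["orientation"],s["finger_gap"])
E
```

```text
pics
0.15 [0.24629293 0.6279885  0.22173193] [[-9.30970813e-01  3.65093240e-01 -5.21013081e-04]
 [ 3.65093611e-01  9.30969760e-01 -1.40071479e-03]
 [-2.63440784e-05 -1.49424313e-03 -9.99998883e-01]] 0.08694318951638955
```

View pics/side0.png

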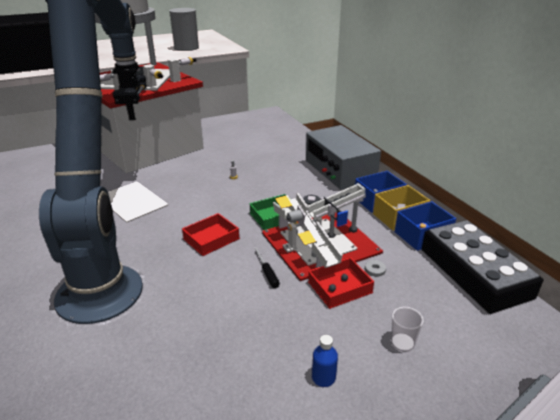

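View pics/top0.png

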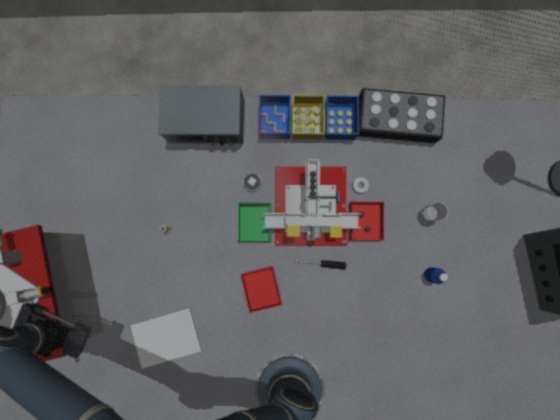

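View pics/wrist0.png

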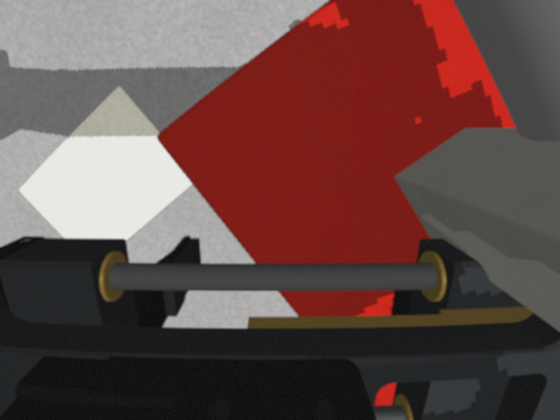

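The side view shows the job sorter at about (320,230). Another red and white device sits at about (150,85), at the far left. In the top view the sorter is at (311,205), the green tray at (255,223), the red tray holding the balls at (366,222), and an empty red tray at (261,289). Next I'll take close crops and locate the base plate.

```bash
cat > h.py <<'E'
import numpy as np,cv2,pickle
def ray(f,px):
    K=np.array(f["mtx"]);d=np.array(f["dist_coeffs"])
    u=cv2.undistortPoints(np.array(px,float).reshape(-1,1,2),K,d).reshape(-1,2)
    R=cv2.Rodrigues(np.array(f["rvec"],float))[0];t=np.array(f["tvec"],float).reshape(3)
    return -R.T@t,np.c_[u,np.ones(len(u))]@R
def onz(f,px,z):
    c,d=ray(f,px); return c+d*((z-c[2])/d[:,2])[:,None]
def proj(f,P):
    return cv2.projectPoints(np.array(P,float).reshape(-1,1,3),np.array(f["rvec"],float),np.array(f["tvec"],float),np.array(f["mtx"]),np.array(f["dist_coeffs"]))[0].reshape(-1,2)
E
python3 - <<'E'
from h import *
f=pickle.load(open("pics/top0.pkl","rb"));im=f["img"]
s=pickle.load(open("pics/side0.pkl","rb"))
cv2.imwrite("pics/topc.png",cv2.resize(im[140:280,220:400],None,fx=4.2,fy=4.2,interpolation=cv2.INTER_CUBIC)[:,:,::-1])
cv2.imwrite("pics/sidec.png",cv2.resize(s["img"][170:310,230:400],None,fx=4.2,fy=4.2,interpolation=cv2.INTER_CUBIC)[:,:,::-1])
hsv=cv2.cvtColor(im,cv2.COLOR_RGB2HSV)
for nm,lo,hi in [("red",(0,130,60),(10,255,255)),("green",(50,100,40),(85,255,255)),("yellow",(20,130,100),(35,255,255)),("blue",(100,130,50),(130,255,255))]:
    m=cv2.inRange(hsv,lo,hi)
    if nm=="red": m|=cv2.inRange(hsv,(170,130,60),(180,255,255))
    n,l,st,c=cv2.connectedComponentsWithStats(m)
    for i in range(1,n):
        if st[i,4]>8: print(nm,st[i],c[i].round(1),onz(f,c[i],.012).round(3))
print(ray(f,[[280,210]])[0],ray(s,[[280,210]])[0])
E
```

```text
red [276 167  29  45 557] [288.6 182.4] [[0.69  0.012 0.012]]
red [321 167  25  46 622] [335.6 182.6] [[ 0.692 -0.148  0.012]]
red [ 350  202   34   39 1075] [368.3 220.8] [[ 0.563 -0.259  0.012]]
red [   2  226   48   62 1760] [ 27.9 254.5] [[0.43  0.906 0.012]]
red [275 230  72  15 586] [308.3 239.2] [[ 0.498 -0.058  0.012]]
red [ 241  267   40   45 1272] [260.8 289.1] [[0.329 0.1   0.012]]
red [ 38 293  18  21 209] [ 47.4 302.8] [[0.267 0.828 0.012]]
red [ 45 315  11   6  20] [ 50.2 317.6] [[0.218 0.816 0.012]]
red [ 34 349  29  12 126] [ 52.  354.4] [[0.094 0.804 0.012]]
green [ 238  204   33   38 1103] [252.3 222.8] [[0.551 0.133 0.012]]
yellow [293 104  14   6  39] [298.7 106.2] [[ 0.957 -0.02   0.012]]
yellow [308 105  13   5  30] [313.9 106.2] [[ 0.958 -0.072  0.012]]
yellow [293 111   4  23  41] [293.6 121. ] [[ 0.904 -0.003  0.012]]
yellow [321 110   4  24  40] [323.1 123.2] [[ 0.898 -0.104  0.012]]
yellow [310 113   6   6  22] [312.2 115.5] [[ 0.925 -0.066  0.012]]
yellow [301 114   5   5  17] [302.9 115.6] [[ 0.924 -0.035  0.012]]
yellow [299 123   7   5  17] [302.2 125.3] [[ 0.89  -0.032  0.012]]
yellow [308 123   8   5  20] [311.8 124.7] [[ 0.892 -0.065  0.012]]
yellow [287 227  13  10 111] [292.8 231.4] [[ 0.524 -0.005  0.012]]
yellow [330 227  12  11 119] [335.4 231.8] [[ 0.524 -0.149  0.012]]
yellow [ 37 287   5   9  24] [ 38.8 291.3] [[0.305 0.861 0.012]]
blue [261  96  30  40 591] [278.8 112.2] [[0.935 0.049 0.012]]
blue [326  96  34  43 858] [343.2 115.1] [[ 0.927 -0.173  0.012]]
blue [261 117  13  16  93] [266.4 126. ] [[0.886 0.091 0.012]]
blue [427 268  17  16 144] [434.8 275.1] [[ 0.384 -0.483  0.012]]
[0.47900983 0.00692889 1.37577918] [ 0.03322931 -1.00194616  0.81828763]
```

```bash
sleep 1
```

```text
(no output)
```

View pics/topc.png

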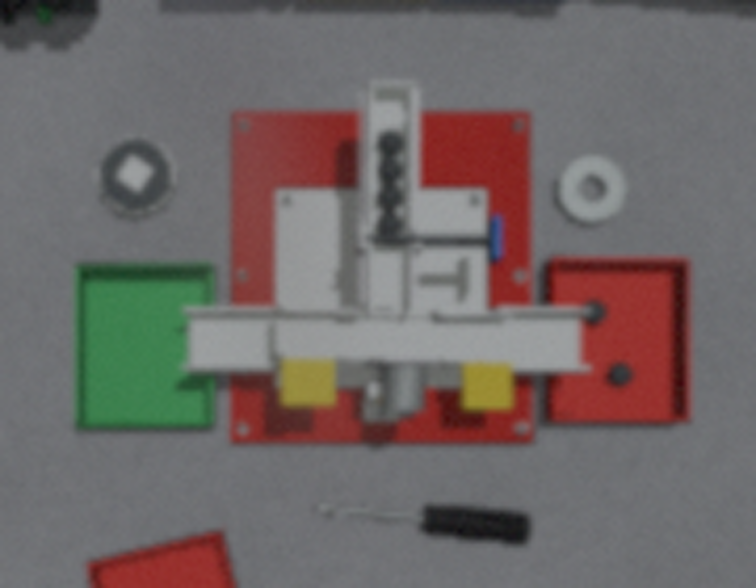

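View pics/sidec.png

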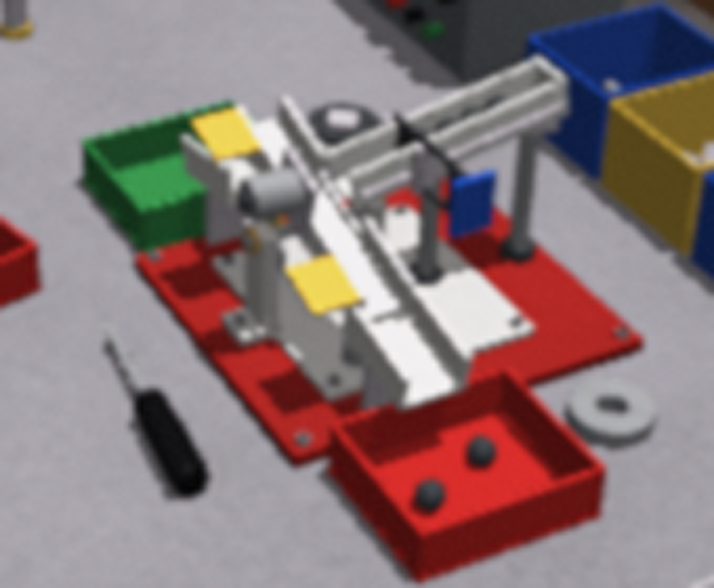

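The crops show the raised tab at crop px (308,382), the low tab at (488,387), the blue plate at (497,238), four balls in the track, and two rejects in the right tray. Next I'll fit the base-plate pose and cross-check it with yellow and blue triangulation.

```bash
python3 - <<'E'
from h import *
f=pickle.load(open("pics/top0.pkl","rb"));s=pickle.load(open("pics/side0.pkl","rb"))
hsv=cv2.cvtColor(f["img"],cv2.COLOR_RGB2HSV)
m=cv2.inRange(hsv,(0,130,60),(10,255,255))|cv2.inRange(hsv,(170,130,60),(180,255,255))
n,l,st,c=cv2.connectedComponentsWithStats(m)
k=np.zeros_like(m)
for i in range(1,n):
    x,y,w,h,a=st[i]
    if a>400 and x>=270 and x+w<349: k[l==i]=255
yy,xx=np.nonzero(k)
P=onz(f,np.c_[xx,yy],.012)[:,:2]
r=cv2.minAreaRect((P*1000).astype(np.float32));print(r)
B=cv2.boxPoints(r);print(B)
o=B.mean(0)/1000
E=[];
ang=r[2]; ang=(ang+45)%90-45
print("yaw",ang)
a=np.radians(ang);ex=np.array([np.cos(a),np.sin(a)]);ey=np.array([-ex[1],ex[0]])
O=o-0.055*ex; print("O",O)
np.save("pose.npy",np.r_[O,a])
W=lambda x,y,z:np.r_[O+x*ex+y*ey,z]
pts={"tabg":W(-.035,.0599,.137),"tabr":W(-.035,-.075,.101),"plate":W(.070,-.079,.130),"trg":W(0,.19,.04),"ball1":W(.085,0,.13)}
for k2,p in pts.items(): print(k2,p.round(4),"top",proj(f,p).round(1),"side",proj(s,p).round(1))
for nm,g in(("top",f),("side",s)):
    hh=cv2.cvtColor(g["img"],cv2.COLOR_RGB2HSV)
    for c1,lo,hi in(("y",(20,130,100),(35,255,255)),("b",(100,130,50),(130,255,255))):
        mm=cv2.inRange(hh,lo,hi);n,l,st,c=cv2.connectedComponentsWithStats(mm)
        for i in range(1,n):
            if st[i,4]>8 and (260<c[i][0]<360) and 185<c[i][1]<250: print(nm,c1,st[i],c[i].round(1))
E
```

```text
((613.369384765625, -63.165985107421875), (262.7468566894531, 239.70533752441406), 0.8563508987426758)
[[ 480.21936    54.709843]
 [ 483.80188  -184.96872 ]
 [ 746.5194   -181.04181 ]
 [ 742.9369     58.63675 ]]
yaw 0.8563508987426758
O [ 0.55837555 -0.06398799]
tabg [ 0.5225 -0.0046  0.137 ] top [[293.1 230.4]] side [[284.1 201.6]]
tabr [ 0.5245 -0.1395  0.101 ] top [[335.7 230.8]] side [[307.3 237.2]]
plate [ 0.6295 -0.1419  0.13  ] top [[337.8 196.7]] side [[342.5 218.8]]
trg [0.5555 0.126  0.04  ] top [[253.6 220.9]] side [[275.3 205.9]]
ball1 [ 0.6434 -0.0627  0.13  ] top [[312.3 191.9]] side [[331.6 203.6]]
top y [287 227  13  10 111] [292.8 231.4]
top y [330 227  12  11 119] [335.4 231.8]
side y [275 196  16  12 125] [282.7 201.3]
side y [299 231  16  14 136] [306.4 237.5]
side b [337 211  11  15 124] [341.7 217.7]
```

The projected sorter points agree with the images to about 1 px; the tabs sit about 3 mm nearer the robot. 

Candidates:
- **Raised tab:** yellow at top (293,231), raised, on the green side (chosen). The low tab at (335,232) is not it, nor is the far-left device's yellow at (39,291).
- **Slide plate:** blue at side (342,218), not the blue bins at (279,112) and (343,115).
- **Red tray:** right one at (368,221), not the empty decoy at (261,289).

Now I'll press.

```bash
cat >> h.py <<'E'
_O=np.load("pose.npy");_a=_O[2];ex=np.array([np.cos(_a),np.sin(_a)]);ey=np.array([-ex[1],ex[0]]);O=_O[:2]+np.array([-.002,0])
W=lambda x,y,z:np.r_[O+x*ex+y*ey,z]
ORI=np.column_stack([np.r_[-ex,0],np.r_[ey,0],[0,0,-1.]])
E
python3 - <<'E'
from h import *
from rig import robot
p=robot.read_state()["position"]
print(robot.inverse_kinematics(W(-.037,.063,.25),ORI),robot.inverse_kinematics(W(-.037,.065,.11),ORI))
robot.move_linear([p[0],p[1],.33],speed=.2)
robot.grasp(10)
robot.move_linear(W(-.037,.063,.30),ori=ORI,speed=.3)
robot.move_linear(W(-.037,.063,.165),speed=.15)
s=robot.read_state();print(s["clock"],s["position"],s["finger_gap"],s["ft_force"])
for n in["side","top"]:
    f=robot.grab_frame(n);y,x=(150,220) if n=="side" else (140,220)
    cv2.imwrite(f"pics/{n}1.png",cv2.resize(f["img"][y:y+140,x:x+180],None,fx=4.2,fy=4.2,interpolation=cv2.INTER_CUBIC)[:,:,::-1])
E
```

```text
[-25.08860789  10.83715536  23.99265244 108.0674554   -4.9626244
  62.1013738   91.7062779 ] [-17.98609335  20.41427378  16.39892699 116.29556678  -8.09941119
  44.34293205  94.10111085]
5.85 [ 0.51913689 -0.00150714  0.16577828] 0.0005712766911382786 [-0.0681219  -0.73587183  0.47530214]
```

```bash
sleep 1
```

```text
(no output)
```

View pics/side1.png

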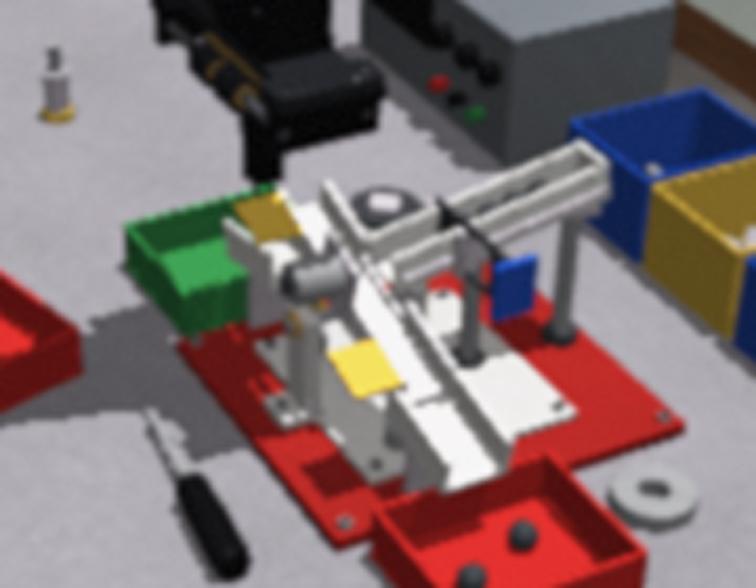

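View pics/top1.png

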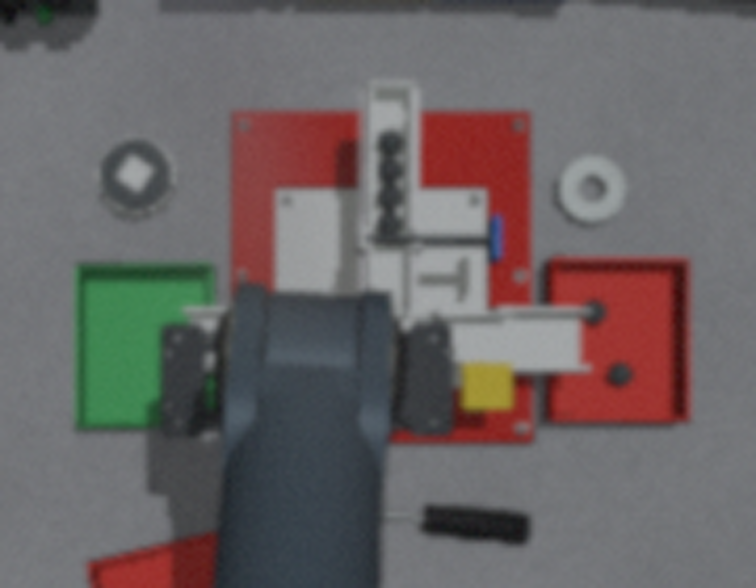

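The fingertip, at side crop (263,165), is right above the raised tab at (268,215). Now pressing.

```bash
python3 - <<'E'
from h import *
from rig import robot
print(robot.move_linear(W(-.037,.067,.112),speed=.05,max_force=15))
s=robot.read_state();print(s["clock"],s["position"],s["ft_force"])
robot.wait(.3)
robot.move_linear(W(-.037,.067,.20),speed=.15)
robot.move_linear(W(.07,-.125,.22),speed=.25)
s=robot.read_state();print(s["clock"],s["position"])
for n in["side","top"]:
    f=robot.grab_frame(n);y,x=(150,220) if n=="side" else (140,220)
    cv2.imwrite(f"pics/{n}2.png",cv2.resize(f["img"][y:y+140,x:x+180],None,fx=4.2,fy=4.2,interpolation=cv2.INTER_CUBIC)[:,:,::-1])
E
```

```text
False
7.1667 [0.51863559 0.00237565 0.11227074] [-0.25606637 -0.56595749  0.34395371]
9.2333 [ 0.62771307 -0.18625206  0.21919798]
```

```bash
sleep 1
```

```text
(no output)
```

View pics/side2.png

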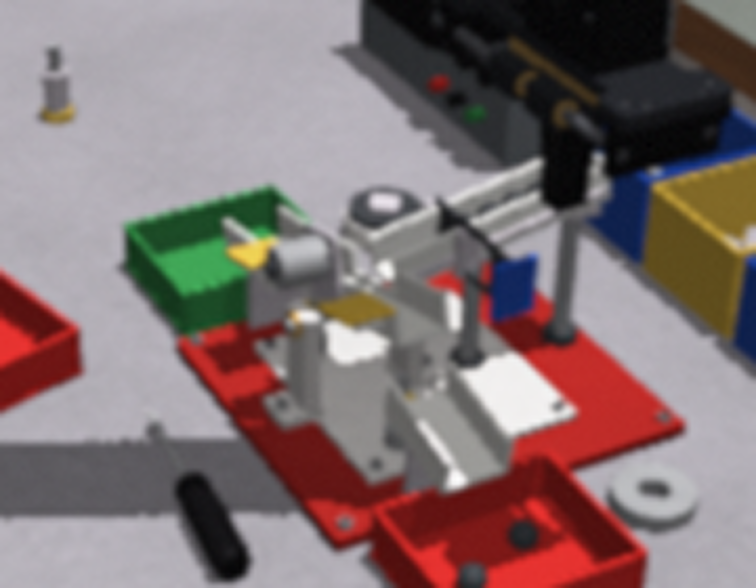

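View pics/top2.png

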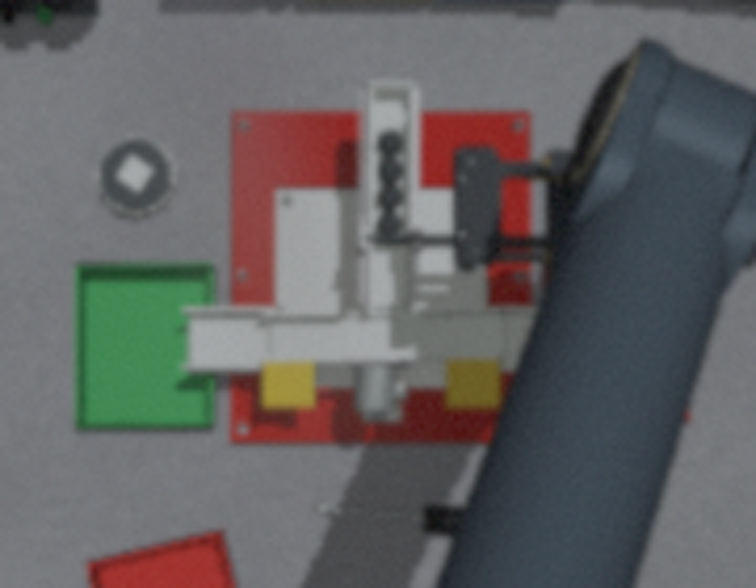

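The gate is tipped to green: the green tab is now low at side crop (250,253). The fingertip is outside the blue plate at (515,285). Now I'll go down and push.

```bash
python3 - <<'E'
from h import *
from rig import robot
robot.move_linear(W(.07,-.125,.123),speed=.12)
print(robot.move_linear(W(.07,-.045,.123),speed=.04,max_force=10))
s=robot.read_state();p=s["position"];d=p[:2]-O;print(s["clock"],d@ex,d@ey,p[2],s["ft_force"])
robot.wait(.3)
f=robot.grab_frame("side")
cv2.imwrite("pics/side3.png",cv2.resize(f["img"][150:290,220:400],None,fx=4.2,fy=4.2,interpolation=cv2.INTER_CUBIC)[:,:,::-1])
E
```

```text
True
11.875 0.06988345604309747 -0.05697794773384722 0.12279544158652189 [ 0.85979012 -1.12482586  0.9879131 ]
```

```bash
sleep 1
```

```text
(no output)
```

View pics/side3.png

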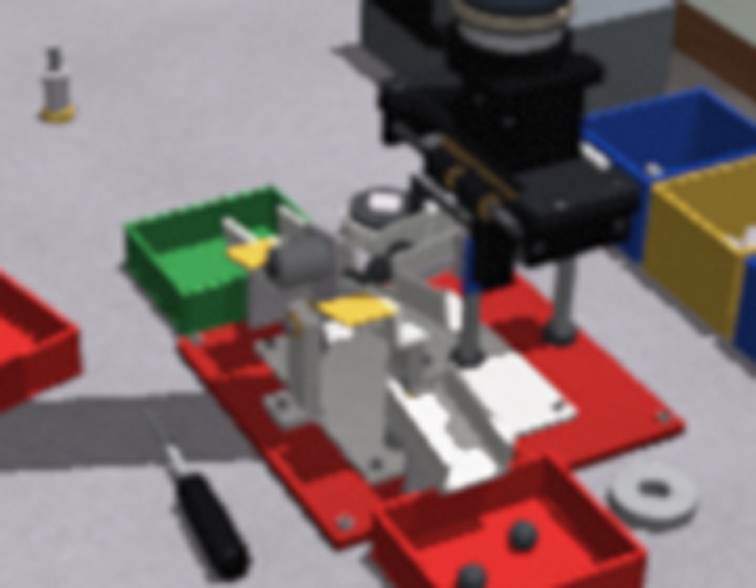

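The push stopped on the force limit with the TCP at y -57 mm, which matches the slide's stop. A ball is already rolling at (370,265). I'll wait for the rest, back off and check.

```bash
python3 - <<'E'
from h import *
from rig import robot
robot.wait(1.5)
robot.move_linear(W(.07,-.13,.123),speed=.12)
robot.move_linear(W(.07,-.15,.24),speed=.15)
robot.move_linear(W(.05,-.36,.30),speed=.25)
s=robot.read_state();print(s["clock"],s["position"])
for n in["side","top"]:
    f=robot.grab_frame(n);y,x=(150,220) if n=="side" else (140,220)
    pickle.dump(f,open(f"pics/{n}4.pkl","wb"))
    cv2.imwrite(f"pics/{n}4.png",cv2.resize(f["img"][y:y+140,x:x+180],None,fx=4.2,fy=4.2,interpolation=cv2.INTER_CUBIC)[:,:,::-1])
E
```

```text
16.45 [ 0.61241167 -0.42134617  0.29914781]
```

```bash
sleep 1
```

```text
(no output)
```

View pics/side4.png

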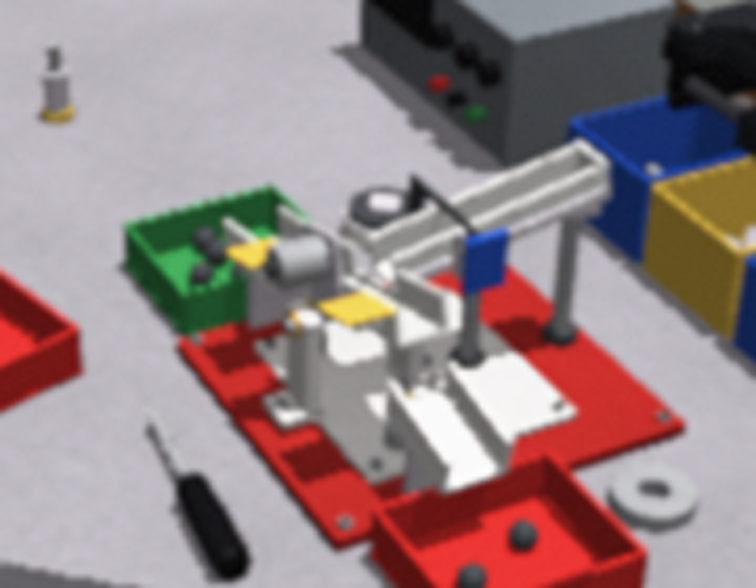

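View pics/top4.png

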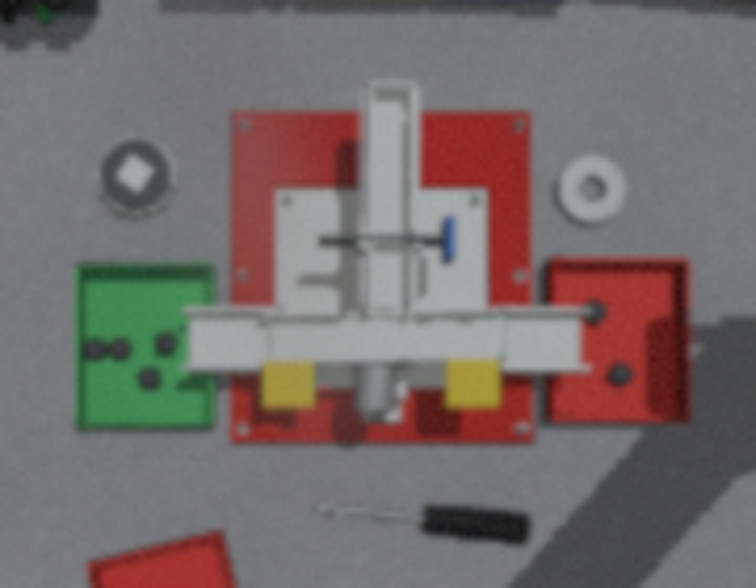

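All four balls lie in the green tray (top crop (94,349), (120,349), (165,344), (149,379)). The track is empty, and the plate moved about 48 crop px, which is about 37 mm, so it is fully in. The trays and bystanders are unmoved.

```bash
python3 -c "
from rig import robot
robot.wait(.5); robot.job_done(); print(robot.read_state()['clock'])"
```

```text
the job is handed in; nothing more can be done
the job is handed in; nothing more can be done
```

I handed the job in with all four passed balls in the green tray. The robot's clock stood at about 17 s, against the 40 s limit. I pressed the raised green-end tab with the closed fingertips until the gate tipped over to green. I then pushed the blue plate inwards until the 10 N force limit stopped the push, waited for the balls to roll down, and moved the arm clear.

My last pictures, taken just before handing in, showed:
- **Gate:** it is tipped to green.
- **Feed slide:** the plate moved about 37 mm measured in the picture, which matches the full 36 mm travel.
- **Balls:** the feed track is empty, all four balls are in the green tray, and both rejects are still in the red tray.
- **Other things:** in the crops I checked, the trays, puck, ring gauge and screwdriver look unmoved. I did not check the bottle and beaker again, as they were outside those crops.

One disagreement: my position fit from the base plate put the tabs about 3 mm off from where the pictures showed them. I allowed about 2 mm for it and it caused no trouble. No checks failed.

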